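Vent the bench tank and wedge it up for draining

TASK

Get the small blue tank ready to drain: first open its filler cap by twisting the red grip bar a quarter turn anticlockwise (seen from above), as far as it goes, and leave it open. Then take the orange levelling wedge, lay it flat on the bench with its thin end facing the tank's yellow-edged lip, and push it in under the middle of the lip until the lip has just lifted about 6 mm from where it rested. Finish while still gripping the wedge there, so that the wedge alone carries the raised lip and the robot is not touching the tank; leave the jar, the bearing and the screwdriver where they are.

Things in the scene. Friction and masses are not known exactly. Their poses are not given: they have to be found in the camera images.
- cradle: Dark steel cradle fixed to the bench, carries the hinged tank. Origin on the bench right below the filler cap. x points from the tank's free lip to the hinge: the wedge is pushed this way. Two side rails, 12 mm high, x = -90 to 110 mm, inner faces 54 mm either side of the centre line; bare bench between them up to a crossbar at x = 90 mm.
- tank: Blue tank, 0.8 to 1.25 kg, on a 240 x 140 x 6 mm foot plate, hinged at its far edge; swings up freely, falls back by its weight. Origin on the hinge, at the plate's underside, at cradle x = 110, z = 12 mm; axes as the cradle's when down. Lip edge at x = -240 mm; tank box x = -195 to -25, 120 mm wide, top 106 mm above the plate's underside. So the lip stands out 45 mm from the tank's wall.
- lip (a point): Middle of the lower front edge of the tank's lip (yellow stripe on top), 130 mm before the cradle's origin. At rest 12 mm above the bench, so the wedge's thin end enters freely below. To be raised about 6 mm, to a height near 18 mm.
- cap (a joint): Turn of the filler cap in rad: 0 closed (grip bar along the cradle's x axis), grows anticlockwise seen from above, stop at 1.6 (open, bar across). Stays where left; friction about 0.1 N m. Starts between 0 and 0.2.
- cap_grip (a point): Point on the cap's axis at which to hold its red grip bar with the fingers pointing down, 158 mm above the bench, 8 mm below the bar's top. The bar is 46 mm long, 13 mm thick, 30 mm high and stands on a black disc of 54 mm diameter (disc top 22 mm below this point).
- wedge: Loose orange wedge, 0.16 kg, 30 mm wide, 130 long. Origin: underside centre of its heel, a 30 x 30 x 55 mm high block with a black band on top; grip its sides (along the wedge's y). x points to the thin end. Ramp 25 mm high at x = 15, falling evenly to 5 mm at the tip, x = 115. It meets the lip with the tip 35 mm past the lip's edge, lifts it 6 mm at 65 mm. Sliding under load takes 3 to 15 N.
- jar: Bystander: closed jar, 60 mm diameter, 75 mm high; origin at its underside. Leave alone.
- bearing: Bystander: steel bearing ring, 68 mm diameter, 18 mm high, lying flat; origin at its underside. Leave alone.
- screwdriver: Bystander: screwdriver with a green handle lying on the bench, about 200 mm long, along its own x. Leave alone.

How it is judged:
By the outcome, as a careful person would: the job done as asked, in the order asked, and still so for the second after the job is handed in, while the arm keeps its last pose, push and grip.
It also fails if it takes over 54 s, if anything falls off the work surface, if the arm or the gripper's body presses on something with over 40 N, if the wrist force passes 120 N, or if a joint passes its speed limit or range.

ROBOT

A 6-joint arm with a two-finger parallel gripper is mounted at the origin on the work surface. World frame = base frame: x ahead of the robot, y to its left, z up, the work surface at z = 0. Lengths are in m, angles in rad, forces in N, time in s.
With the tool pointing down it reaches from about 0.2 to 0.875 m from the base axis. Payload 3.4 kg.
Tool frame: the origin (TCP) lies on the centre line of the jaws, within the pads' length; the fingertips stand 8 mm ahead of it and the grasp point (between the pads) lies 11 mm behind it; z points along the fingers, y is the line along which they close (so a half turn about z gives the same grasp; the last joint's range is limited). The gripper opens to 94 mm and grips with 3 to 60 N. Pads are 16 mm wide; open, the fingers measure 119 mm over their backs; the gripper's body (75 mm by 177 mm) begins 78 mm behind the grasp point.
Start: joints at [-1.316, 0.276, 1.505, -0, 1.361, -0.121], TCP at [0.211, -0.535, 0.213] pointing down, gripper open.
Joint ranges: [-2.89, 2.89], [-0.75, 2.08], [0.22, 2.7], [-1.18, 4.32], [0.11, 2.71], [-2.7, 2.7]. Speed limits (rad/s): [2.57, 2.57, 3.14, 3.14, 3.14, 3.14].

INTERFACE

Orientations are given as a unit quaternion [x, y, z, w].
In Python, from station import r, ticket, get_image, camera_params gives the robot as it stands (r), with the cameras as plain functions and the job (ticket). Calls block until the motion is done:
- r.move_pose(position, orientation): joint-space move of the TCP to a pose.
- r.move_l(position, velocity=0.15, rotation=None): straight line of the TCP; rotation=None keeps the orientation; velocity is the mean speed in m/s.
- r.move_joints(angles): joint-space move.
- r.gripper_open() and r.grab(grasp_force=None): open the fingers fully, or close them until they stop; grasp_force is the grip in N (None keeps the last).
- r.pause(seconds).
- r.inverse_kinematics(position, orientation): joint angles nearest the present ones, or None.
- get_image(name): name is "scene" or "top" or "wrist"; returns the picture (420x560x3 uint8, blue, green, red); there is no depth.
- camera_params(name): a dict with "K" (3x3 intrinsics, pixels), "rvec" (rotation vector, rad) and "tvec" (3), from world to camera coordinates, as OpenCV has them; the wrist camera has in their place "T_tool_cam" (4x4, takes a point from camera to tool coordinates, whose origin is the TCP and whose axes are the flange's). Camera axes: x right, y down, z forward; pixel columns grow to the right and rows downward; lengths in m; the calibration is good to about 2 mm. A picture is of the moment at which its call begins: read the wrist's pose just before it. camera_params takes no time and is no camera call.
A pose or a line that the arm cannot do raises r.MotionError and nothing moves.
- ticket.job_done(): hands the job in; it is judged then, once.
Readings, each from a call of its own:
- r.read_clock(): time.
- r.read_q(): joint angles.
- r.read_qd(): joint speeds.
- r.read_joint_efforts(): joint torques, N m.
- r.read_ee_pos(): TCP position.
- r.read_tool_rot(): TCP orientation.
- r.read_ft_force(): force on the tool from outside, world axes, zero at the start.
- r.read_moment(): the same for the moment, N m.
- r.read_grip_width(): finger opening in m.
- r.read_grip_force(): force on a finger pad.
Only numpy, scipy, OpenCV 4.12 (cv2) and the standard library are available. Lean on these libraries where they do the work, as an engineer would, in place of code of your own. Each camera call takes 0.05 s, during which the arm holds its last target. There are 200 camera calls.

## Working session

There is one attempt and no reset: what is moved stays moved. The work goes in short steps, each a Python script; the robot and the scene stay as the last script left them, time stands still between calls to the robot, and variables do not carry over. Pictures are saved under pics/ and viewed, at most 10 in all, crops included, and the job is handed in when it is done.

```bash
mkdir -p pics; ls
python3 - <<'E'
from station import r, ticket, get_image, camera_params
import cv2
for n in("scene","top"):
    cv2.imwrite(f"pics/{n}0.png",get_image(n)); print(n,camera_params(n))
print(camera_params("wrist"),r.read_tool_rot(),r.read_clock())
E
```

```text
pics
station.py
scene {'K': array([[403.02756951,   0.        , 285.73772821],
       [  0.        , 403.02756951, 205.90555978],
       [  0.        ,   0.        ,   1.        ]]), 'rvec': array([ 2.41020572,  0.84159326, -0.24381866]), 'tvec': array([-0.38483279, -0.24324743,  1.34775881])}
top {'K': array([[417.33699276,   0.        , 280.91310048],
       [  0.        , 417.33699276, 208.31992237],
       [  0.        ,   0.        ,   1.        ]]), 'rvec': array([ 2.19104054, -2.12578547,  0.12567526]), 'tvec': array([-0.05046463,  0.51331207,  1.1247114 ])}
{'K': array([[366.49445917,   0.        , 277.95216134],
       [  0.        , 366.49445917, 214.68675571],
       [  0.        ,   0.        ,   1.        ]]), 'T_tool_cam': array([[-6.05383626e-04, -9.69030482e-01, -2.46940396e-01,
         7.09867412e-02],
       [ 9.99999528e-01, -7.74402280e-04,  5.87332317e-04,
         1.09792647e-03],
       [-7.60374124e-04, -2.46939923e-01,  9.69030493e-01,
        -1.72571014e-01],
       [ 0.00000000e+00,  0.00000000e+00,  0.00000000e+00,
         1.00000000e+00]])} [ 9.82402238e-01  1.86775870e-01 -5.68740677e-05 -7.83763625e-04] 0.1
```

View pics/scene0.png

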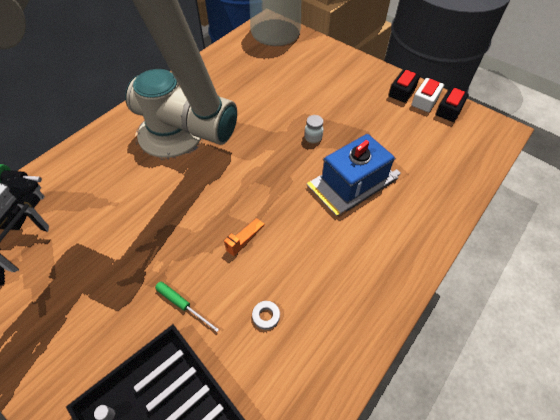

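View pics/top0.png

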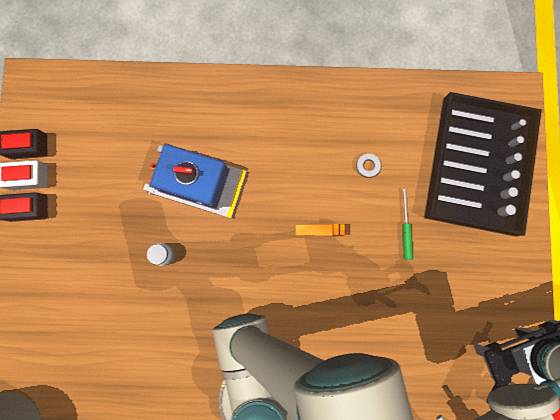

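The scene view has the cap at (361,150), the lip stripe from (310,188) to (338,212), and the wedge heel at (232,245) with its tip at (262,224). In the top view the cap is at (187,172), the stripe runs (246,170)-(233,217), the heel is at (347,230) and the tip at (296,230). So the wedge's thin end already points roughly at the tank. I'll get rough positions, then take wrist views.

```bash
cat > h.py <<'E'
import numpy as np, cv2
from scipy.spatial.transform import Rotation as R
from station import r, ticket, get_image, camera_params
def ext(n):
    p=camera_params(n); M=np.eye(4); M[:3,:3]=cv2.Rodrigues(p["rvec"])[0]; M[:3,3]=p["tvec"]; return p["K"],M
def wext(pos,q):
    p=camera_params("wrist"); T=np.eye(4); T[:3,:3]=R.from_quat(q).as_matrix(); T[:3,3]=pos
    return p["K"],np.linalg.inv(T@p["T_tool_cam"])
def tri(views,pix):   # views [(K,M)], pix [(u,v)]
    A=[]
    for (K,M),(u,v) in zip(views,pix):
        P=K@M[:3]; A+= [u*P[2]-P[0], v*P[2]-P[1]]
    X=np.linalg.svd(np.array([a/np.linalg.norm(a[:3]) for a in A]))[2][-1]; return X[:3]/X[3]
def onz(KM,uv,z):
    K,M=KM; C=-M[:3,:3].T@M[:3,3]; d=M[:3,:3].T@np.linalg.inv(K)@[uv[0],uv[1],1]; return C+d*(z-C[2])/d[2]
def proj(KM,X): 
    K,M=KM; p=K@(M[:3,:3]@np.asarray(X)+M[:3,3]); return p[:2]/p[2]
def down(yaw):  # tool z down, tool x at heading yaw in world
    return (R.from_euler('z',yaw)*R.from_quat([1,0,0,0])).as_quat()
E
python3 - <<'E'
from h import *
np.set_printoptions(precision=4,suppress=True)
t,s=ext("top"),ext("scene")
for n,a,b in [("cap",(187,172),(361,150)),("heel",(347,230),(232,242))]: print(n,tri([t,s],[a,b]))
for n,a,z in [("lipA",(246,170),.018),("lipB",(233,217),.018),("tip",(296,230),.005),("jar",(160,254),.07)]: print(n,onz(t,a,z))
print(R.from_quat(r.read_tool_rot()).as_matrix())
E
```

```text
cap [0.588  0.2056 0.1452]
heel [ 0.4639 -0.2076  0.0604]
lipA [0.6223 0.0672 0.018 ]
lipB [0.4877 0.0981 0.018 ]
tip [ 0.4576 -0.0791  0.005 ]
jar [0.3789 0.2802 0.07  ]
[[ 0.9302  0.367  -0.0004]
 [ 0.367  -0.9302  0.0015]
 [ 0.0002 -0.0016 -1.    ]]
```

Run:
```python
from h import *
import json
W=np.array([.464,-.19]); C=np.array([.583,.205]); d=np.array([np.cos(1.33),np.sin(1.33)])
out={}
for n,p,z,yaw in [("wA",W+[.05,-.04],.22,1.6),("wB",W+[-.03,.05],.22,1.6),("cB",C-.11*d,.29,1.33),("cA",C+[.06,-.02],.29,1.33)]:
    r.move_pose([*p,z],down(yaw)); r.pause(.3)
    out[n]=[list(map(float,r.read_ee_pos())),list(map(float,r.read_tool_rot()))]
    cv2.imwrite(f"pics/{n}.png",get_image("wrist"))
json.dump(out,open("v.json","w")); print(r.read_clock(),r.read_q())
a=[cv2.imread(f"pics/{n}.png") for n in out]
cv2.imwrite("pics/m.png",cv2.resize(np.vstack([np.hstack(a[:2]),np.hstack(a[2:])]),(800,600)))
```

```text
5.2667 [ 1.75287569e-01  3.93761208e-01  1.14112234e+00 -1.23095074e-04
  1.60593283e+00  4.17032668e-01]
```

View pics/m.png

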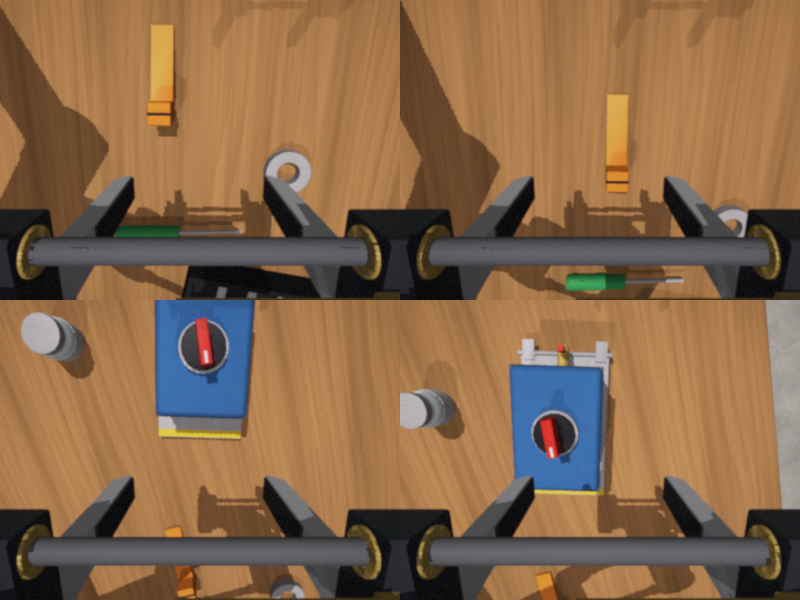

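Run:
```python
import cv2,numpy as np
def c(n,o): 
    i=cv2.imread(f"pics/{n}.png")[o[1]:o[1]+200,o[0]:o[0]+133]; return cv2.resize(i,(400,600),interpolation=cv2.INTER_CUBIC)
cv2.imwrite("pics/m1.png",np.hstack([c("wA",(160,10)),c("wB",(240,110))]))
cv2.imwrite("pics/m2.png",np.hstack([c("cB",(213,0)),c("cA",(155,85))]))
```

```text
(no output)
```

View pics/m1.png

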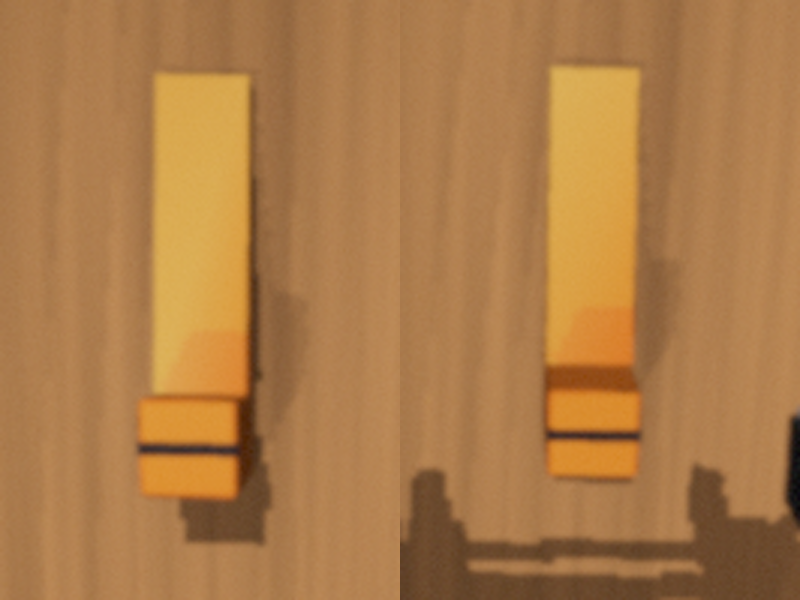

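View pics/m2.png

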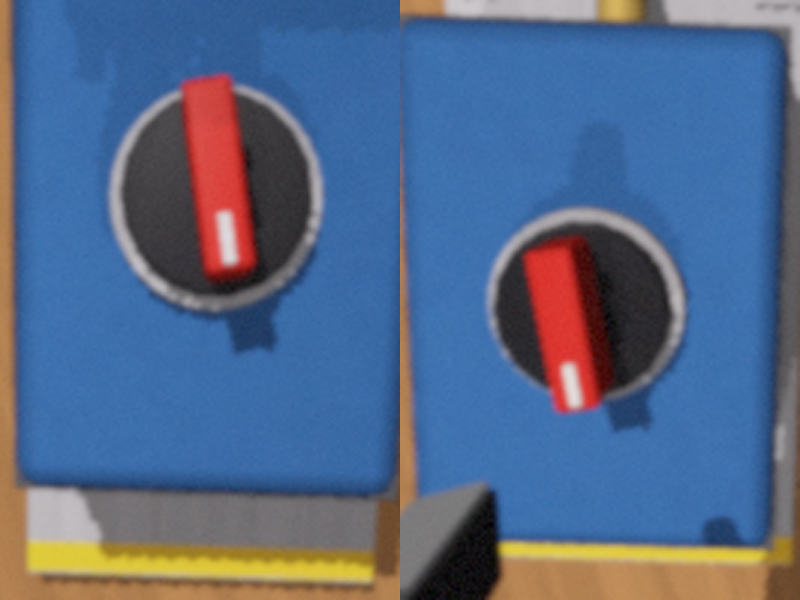

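Crop readings. In wA and wB the heel's top square and both tip corners are clear, for example the heel TL at (139,397) and (146,391) in crop pixels. In cB and cA the bar's top face is tilted slightly anticlockwise from the tank axis. The lip edge in cB runs (28,570)-(374,580).

Run:
```python
from h import *
import json
np.set_printoptions(precision=4,suppress=True)
v=json.load(open("v.json")); V={k:wext(*v[k]) for k in v}
O={"wA":(160,10),"wB":(240,110),"cB":(213,0),"cA":(155,85)}
def px(n,p): return (O[n][0]+(p[0]+.5)*133/400-.5, O[n][1]+(p[1]+.5)/3-.5)
def T(a,pa,b,pb): return tri([V[a],V[b]],[px(a,pa),px(b,pb)])
H=np.array([T("wA",p,"wB",q) for p,q in [((139,397),(146,391)),((238,397),(240,389)),((239,498),(237,475)),((142,495),(149,477))]])
P=np.array([T("wA",p,"wB",q) for p,q in [((155,73),(150,67)),((250,74),(241,68))]])
B=np.array([T("cB",p,"cA",q) for p,q in [((182,83),(124,254)),((231,76),(173,246)),((256,272),(200,404)),((207,281),(155,412))]])
for n,X in(("heel",H),("tip",P),("bar",B)): print(n,X.mean(0),X[:,2])
a=P.mean(0)-H.mean(0); print("wedge yaw",np.arctan2(a[1],a[0]),np.hypot(*a[:2]))
a=B[:2].mean(0)-B[2:].mean(0); print("bar yaw",np.arctan2(a[1],a[0]),np.hypot(*a[:2]))
L=[onz(V["cB"],px("cB",p),.018) for p in((28,570),(374,580))]; print("lip",L,np.linalg.norm(L[1]-L[0]))
print("lipR tri",T("cB",(374,580),"cA",(390,562)))
e=L[1]-L[0]; psi=np.arctan2(e[1],e[0])+np.pi/2; m=(L[0]+L[1])/2
print("psi lip",psi,"mid",m)
a=B.mean(0)-m; print("psi cap-lip",np.arctan2(a[1],a[0]),np.hypot(*a[:2]))
K=[onz(V["cA"],px("cA",p),.118) for p in((3,20),(385,32),(370,545),(18,545))]
a=K[0]+K[1]-K[2]-K[3];print("psi box",np.arctan2(a[1],a[0]),np.linalg.norm(K[1]-K[0]))
z=onz(V["wA"],px("wA",(202,73)),.005)
print([onz(V[k],px(k,p),.005) for k,p in(("wA",(202.5,73.5)),("wB",(195.5,67.5)))])
```

```text
heel [ 0.4622 -0.1955  0.0546] [0.0545 0.0537 0.0524 0.0576]
tip [ 0.4607 -0.0807  0.0071] [0.0065 0.0078]
bar [0.59   0.2079 0.1637] [0.1666 0.1638 0.1619 0.1624]
wedge yaw 1.5835659114945932 0.11485664432873732
bar yaw 1.4580140437043263 0.045986310984281874
lip [array([0.4873, 0.1025, 0.018 ]), array([0.6238, 0.0644, 0.018 ])] 0.14178037614303765
lipR tri [0.6229 0.0657 0.0214]
psi lip 1.298531975230334 mid [0.5555 0.0835 0.018 ]
psi cap-lip 1.300440678441201 0.12915736298118102
psi box 1.2883419692356732 0.11380711768029234
[array([ 0.4605, -0.0802,  0.005 ]), array([ 0.4609, -0.0808,  0.005 ])]
```

Run:
```python
from h import *
np.set_printoptions(precision=3,suppress=True)
P=[.590,.2079]; y0=1.458; psi=1.299
r.move_pose([*P,.21],down(y0)); r.move_l([*P,.149],velocity=.08)
print("pre",r.read_ft_force(),r.read_clock())
r.grab(25); print("w",r.read_grip_width(),r.read_grip_force(),r.read_ft_force(),r.read_moment())
for y in [1.9,2.4,psi+1.5,psi+1.57,psi+1.6,psi+1.63]:
    r.move_pose([*P,.149],down(y)); print(y-psi,r.read_moment(),r.read_ft_force(),r.read_q()[5],r.read_clock())
    if abs(r.read_moment()[2])>1.0: break
```

```text
pre [-0.499 -0.653 -0.441] 6.6583
w 0.012761099795108791 24.97322380542755 [-0.014  0.103  0.085] [-0.018  0.001  0.044]
0.601 [ 0.082 -0.458  0.135] [ 1.417 -0.389 -1.352] -0.09948644991338296 8.3667
1.101 [ 0.357 -1.057  0.123] [ 5.221  1.779 -3.658] -0.5987088599198852 8.9167
1.5 [ 0.64  -1.163  0.134] [ 6.559  3.08  -4.517] -0.9978017298016534 9.3833
1.5699999999999998 [ 0.726 -1.175  0.122] [ 5.665  4.19  -4.295] -1.0678695156972686 9.6333
1.6 [ 0.772 -1.121 -0.106] [ 6.043  4.108 -4.511] -1.0974717839506885 9.8833
1.63 [ 0.787 -1.158 -0.433] [ 5.991  3.234 -4.732] -1.126327550653189 10.1333
```

Run:
```python
from h import *
np.set_printoptions(precision=3,suppress=True)
r.gripper_open(); P=np.array([.590,.2079])
r.move_l([*P,.22],velocity=.12)
print(r.read_clock())
H=[.4623,-.1957]; wy=1.5836
r.move_pose([.5,.0,.24],down(1.4)); r.pause(.2)
pos,q=r.read_ee_pos(),r.read_tool_rot(); cv2.imwrite("pics/cap1.png",get_image("wrist"))
a=cv2.imread("pics/cap1.png"); cv2.imwrite("pics/c2.png",cv2.resize(a,(800,600)))
r.move_pose([*H,.12],down(wy)); r.move_l([*H,.021],velocity=.08)
print("pre",r.read_ft_force(),r.read_ee_pos())
r.grab(40); print("w",r.read_grip_width(),r.read_grip_force(),r.read_ft_force(),r.read_clock())
```

```text
12.1667
pre [ 0.001 -0.254 -0.119] [ 0.463 -0.196  0.021]
w 0.02967929666240918 39.984015226364136 [-1.486  0.918  1.057] 16.8083
```

View pics/c2.png

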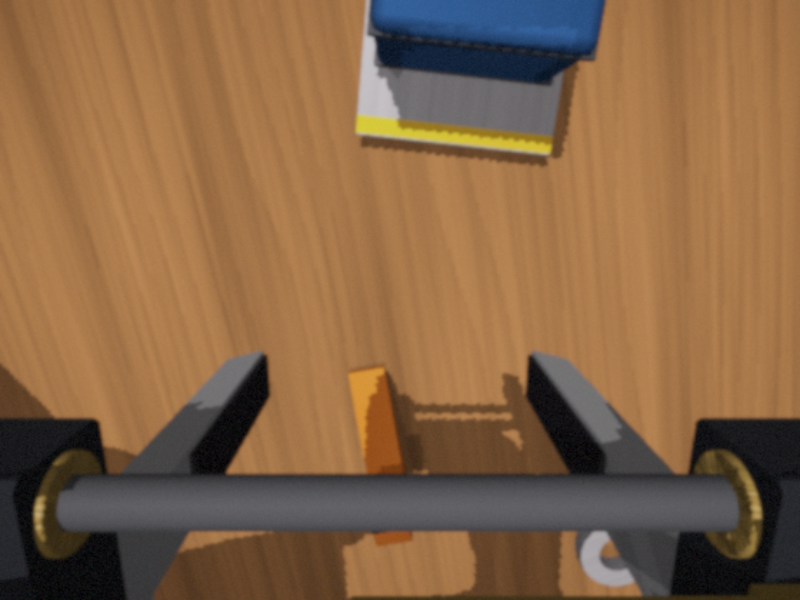

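The lip's front edge runs (357,135)-(551,154) in this view. The cap is out of frame, so I'll check it with the top camera and refine the lip from this close view.

Run:
```python
from h import *
np.set_printoptions(precision=4,suppress=True)
a=get_image("top")[120:240,130:370]; b=get_image("scene")[110:230,280:440]
cv2.imwrite("pics/top1.png",np.vstack([cv2.resize(a,(600,300),interpolation=2),cv2.resize(b,(400,300),interpolation=2)][:1]+[np.hstack([cv2.resize(b,(400,300),interpolation=2),np.zeros((300,200,3),np.uint8)])]))
V=wext([.5,0,.24],down(1.4))
L=[onz(V,((u+.5)*.7-.5,(v+.5)*.7-.5),.018) for u,v in((357,135),(551,154))]
e=L[1]-L[0]; print(L,np.linalg.norm(e),np.arctan2(e[1],e[0])+np.pi/2,(L[0]+L[1])/2)
```

```text
[array([0.488 , 0.1003, 0.018 ]), array([0.6238, 0.0635, 0.018 ])] 0.1407740292905272 1.3062155624851743 [0.5559 0.0819 0.018 ]
```

View pics/top1.png

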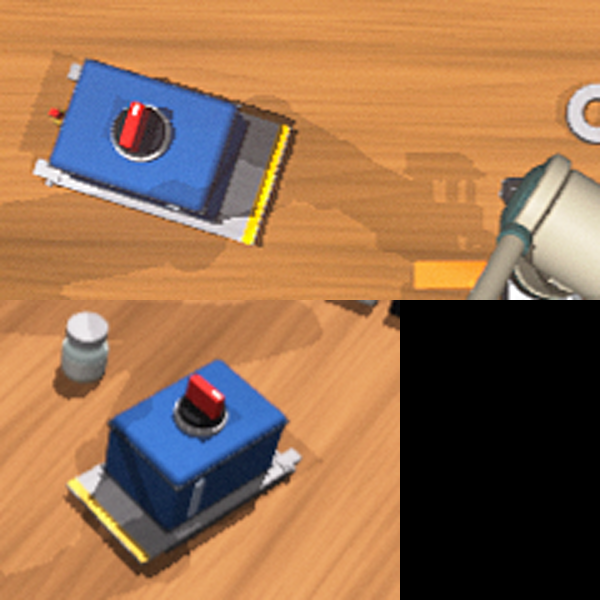

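The cap is open, with the bar at (132,127) parallel to the yellow lip in the top crop. Next I carry the wedge over, set it down and push it in.

Run:
```python
from h import *
np.set_printoptions(precision=3,suppress=True)
L=np.array([.5556,.0827]); psi=1.301; d=np.array([np.cos(psi),np.sin(psi)])
p=r.read_ee_pos()
r.move_l([p[0],p[1],.06],velocity=.08); print("lift",r.read_ft_force(),r.read_grip_width())
s=L-.16*d
r.move_pose([*s,.06],down(psi)); r.move_l([*s,.028],velocity=.08)
z=.028
for z in np.arange(.025,.0198,-.0005):
    r.move_l([*s,z],velocity=.02); f=r.read_ft_force()
    if f[2]>3: break
print("down",z,f,r.read_ee_pos(),r.read_clock())
for t in [.10,.09,.085,.083,.081,.079,.077,.075,.07]:
    r.move_l([*(L-t*d),z],velocity=.04); f=r.read_ft_force()
    print(t,"push",f[:2]@d,"lat",f[0]*d[1]-f[1]*d[0],"z",f[2],r.read_clock())
    if np.linalg.norm(f)>35: break
cv2.imwrite("pics/w3.png",cv2.resize(get_image("wrist"),(800,600)))
```

```text
lift [-0.203  0.701 -0.468] 0.029762456793387435
down 0.020499999999999997 [-0.297 -0.586  4.849] [ 0.513 -0.072  0.021] 21.25
0.1 push -3.574333117794802 lat -0.11764782158331522 z 6.121249020195979 22.9
0.09 push -1.4829892461300358 lat 0.3557592799587887 z 5.297239044354046 23.3
0.085 push -1.990339378946185 lat -0.19365673841069975 z 5.00807266245006 23.575
0.083 push -2.7168471443130393 lat -0.15352865511069047 z 4.445856166299973 23.825
0.081 push -3.0356559887005643 lat 0.08062863384945951 z 5.7576353448856725 24.075
0.079 push -4.314573871528132 lat -0.05858982834114346 z 5.1076108373217055 24.325
0.077 push -9.998751009935106 lat -0.36959528667844355 z 6.981135474975333 24.575
0.075 push -12.067454787467657 lat -0.2519871786370578 z 7.436103339009596 24.825
0.07 push -12.61800803145608 lat 0.6984386812131196 z 6.830861045754692 25.1
```

View pics/w3.png

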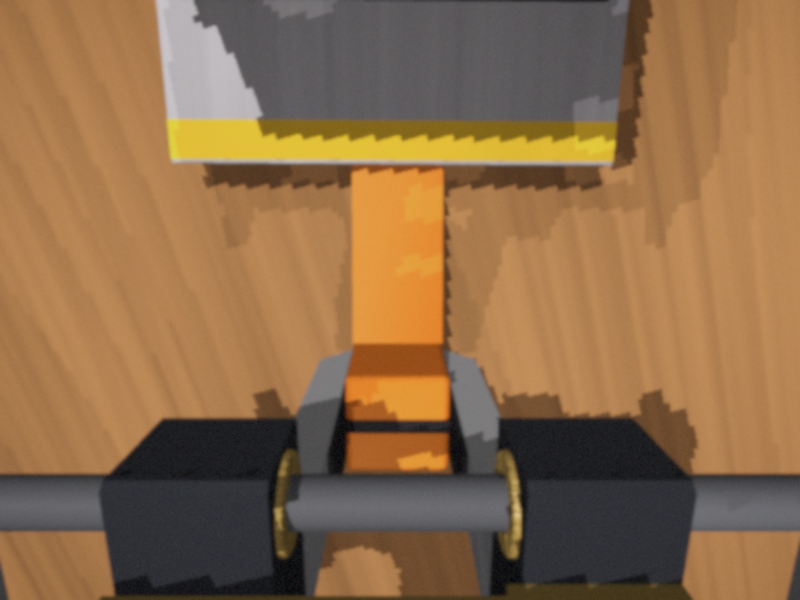

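Contact came at about 78 mm, where 80 was predicted, and the wedge is centred at column 398 against the lip's middle at 393. Now I finish the push and work out the lift from the point where the lip edge (row ~163-168) crosses the ramp.

Run:
```python
from h import *
np.set_printoptions(precision=4,suppress=True)
L=np.array([.5556,.0827]); psi=1.301; d=np.array([np.cos(psi),np.sin(psi)]); z=.0205
V=wext([*(L-.07*d),z],down(psi))
for row in (163,168):
    X=onz(V,((398.5)*.7-.5,(row+.5)*.7-.5),.014); print("before: ramp x at lip",(X[:2]-L)@d*1e3+70)
for t in [.06,.053,.049]:
    r.move_l([*(L-t*d),z],velocity=.03); f=r.read_ft_force()
    print(t,"push",f[:2]@d,"lat",f[0]*d[1]-f[1]*d[0],"z",f[2],r.read_grip_width(),r.read_clock())
    if np.linalg.norm(f)>45: break
r.pause(.3); print((r.read_ee_pos()[:2]-L)@d, r.read_ee_pos())
w=get_image("wrist"); s=get_image("scene")[130:230,290:423]; t=get_image("top")
cv2.imwrite("pics/f.png",np.vstack([cv2.resize(w[60:260,180:380],(600,600),interpolation=2)]))
cv2.imwrite("pics/fs.png",np.hstack([cv2.resize(s,(400,300),interpolation=2),cv2.resize(t[110:260,130:330],(400,300),interpolation=2)]))
```

```text
before: ramp x at lip 73.50218870406474
before: ramp x at lip 71.90809614170212
0.06 push -12.34699042530974 lat 0.00775732320783229 z 6.9442458068005495 0.029696601782458674 25.6333
0.053 push -11.51004032092694 lat -0.04522727121287273 z 6.033916007820169 0.030038167940229916 26.0167
0.049 push -12.327491033090432 lat 0.5596946855978571 z 7.534147183197748 0.02980158556414594 26.3
-0.0518930055551264 [0.5423 0.0325 0.0209]
```

View pics/f.png

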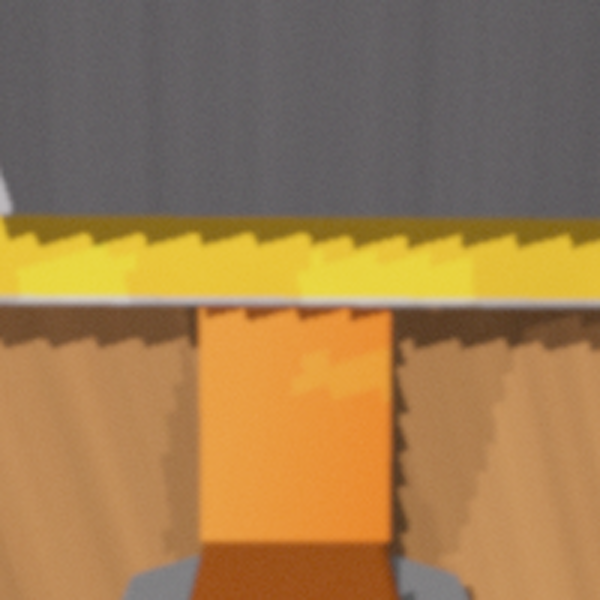

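View pics/fs.png

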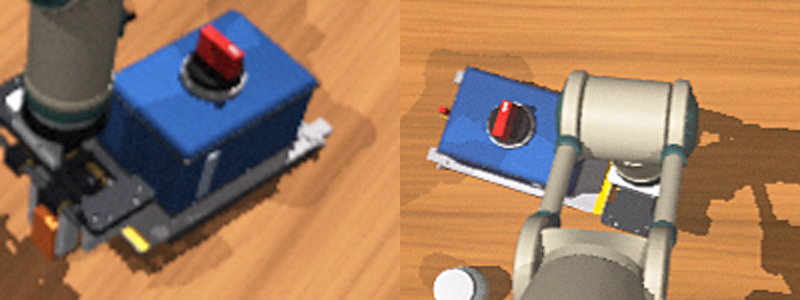

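The arm lags about 3 mm under load: the actual TCP is 51.9 mm before the lip, a lift of about 5.6 mm. I'll nudge it in by 1.9 mm and check.

Run:
```python
from h import *
np.set_printoptions(precision=4,suppress=True)
L=np.array([.5556,.0827]); psi=1.301; d=np.array([np.cos(psi),np.sin(psi)]); z=.0205
def lipx(p,v): 
    X=onz(wext(p,r.read_tool_rot()),(278.3,v),.018); return (X[:2]-p[:2])@d*1e3
print("ramp x at lip, before",lipx(r.read_ee_pos(),60+307.5/3-.5))
g0=cv2.cvtColor(get_image("wrist"),6)[60:260,180:380]
r.move_l([*(L-.0471*d),z],velocity=.02); r.pause(.5)
p=r.read_ee_pos(); w=get_image("wrist"); f=r.read_ft_force()
print((p[:2]-L)@d,p,"push",f[:2]@d,f[2],r.read_grip_force(),r.read_clock())
# lip edge row inside the ramp's columns: last bright->orange change (blue channel step)
for im in (w,): 
    c=im[140:190,255:300].mean(1); print(np.c_[np.arange(140,190),c][15:32].round())
```

```text
ramp x at lip, before 51.35929912504225
-0.050248845324863865 [0.5427 0.0341 0.021 ] push -13.258433505876889 7.790306395329133 40.001476407051086 27.6
[[155.  61. 203. 233.]
 [156.  61. 204. 233.]
 [157.  61. 204. 233.]
 [158.  62. 204. 233.]
 [159.  61. 203. 233.]
 [160.  63. 203. 232.]
 [161.  79. 202. 230.]
 [162. 124. 198. 222.]
 [163. 161. 189. 205.]
 [164. 161. 169. 184.]
 [165. 124. 134. 164.]
 [166.  71. 104. 162.]
 [167.  45. 105. 177.]
 [168.  47. 120. 196.]
 [169.  54. 136. 215.]
 [170.  60. 147. 227.]
 [171.  62. 152. 232.]]
```

```bash
python3 -c "
from station import r, ticket, get_image, camera_params
print(ticket.job_done())"
```

```text
the job is handed in; nothing more can be done
None
```

The job is handed in: the cap is open at its stop, and the still-gripped wedge is under the middle of the lip, raising it about 6 mm (estimated from the wedge's position), with the jar, bearing and screwdriver left alone.

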